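# Slide the receiving box under the funnel and drop the ring in

### The job

Slide the receiving box, which has a black knob to move it by, along its rail to the end stop, so that it stands fully home under the fixed funnel spout. Only then pick up the smallest and thickest of the three loose metal rings and let it drop through the funnel, so that it ends up lying in the box. Leave the box fully home.

Things in the scene. Friction and masses are not known exactly. Their poses are not given: they have to be found in the camera images.
- carriage (a joint): Slide of the receiving box on its rail, in m: 0 = farthest from the funnel, 0.15 = fully home against the end stop, with the box centred under the funnel. It starts between 0 and 0.05. It moves freely against about 2 N of friction and stays where it is left; at 0.15 it stops hard, so press gently there. The open-topped grey box is 86 mm wide, 100 mm long along the rail, walls 3 mm; its floor is 24 mm and its rim 75 mm above the bench.
- knob (a point): Middle of the black upright round knob on the box's carriage: 26 mm diameter, 45 mm tall, its top 20 mm above this point (130 mm above the bench), on a 12 mm post. It stands 120 mm behind the box centre, on the side away from the funnel. It moves with the box. Knob, box and funnel lie in one line seen from above: the box slides along the level line from this point toward spout_mouth, and this point is 120 mm short of the funnel's axis when the box is fully home.
- spout_mouth (a point): Centre of the open top of the fixed aluminium funnel, level with its rim, 162 mm above the bench. The rim is 120 mm across outside, about 113 mm inside; the funnel narrows over 40 mm to an upright round throat of 68 mm inside diameter that ends 92 mm above the bench, just above the rim of the box when that is home. A column behind the funnel, on the side away from the knob, stays below 130 mm.
- ring_small: The ring to drop in: a plain turned aluminium ring of 48 mm outside diameter, 18 mm thick (high), bore about 29 mm, 30 g. It lies flat on the bench in front of the rail. Origin: centre of its underside; z up along its axis. The other two rings that lie beside it are wider and flatter (58 mm by 14 mm and 62 mm by 10 mm); the three lie in a row in any order, at least 25 mm apart.
Things that resemble listed ones, but are neither listed nor needed, are in the scene too. What is shaped like the ring_small but orange or red is not meant.

How it is judged:
By the outcome, as a careful person would: the job done as asked, in the order asked, and still so for the second after the job is handed in, with the robot touching nothing.
It also fails if it takes over 48 s, if anything falls off the work surface, if the arm or the gripper's body presses on something with over 40 N, if the wrist force passes 120 N, or if a joint passes its speed limit or range.

### The arm

A 6-joint arm with a two-finger parallel gripper is mounted at the origin on a cart in front of the work surface, level with it; the furniture and walls round the work are solid. World frame = base frame: x ahead of the robot, y to its left, z up, the work surface at z = 0. Lengths are in m, angles in rad, forces in N, time in s.
With the tool pointing down it reaches from about 0.35 to 1 m from the base axis. Payload 7.1 kg.
Tool frame: the origin (TCP) lies midway between the tips of the shut fingers; the grasp point (between the pads) lies arm.tcp_to_grasp behind it (arm.tcp_to_grasp is the distance from the TCP to the grasp point, in m); z points along the fingers, y is the line along which they close (so a half turn about z gives the same grasp; the last joint's range is limited). The gripper opens to 85 mm and grips with 20 to 120 N. Pads are 22 mm wide; open, the fingers measure 114 mm over their backs; the gripper's body (76 mm by 85 mm) begins 54 mm behind the grasp point. The pads swing forward as they close: fully open they stand 13 mm farther back than shut.
Start: joints at [1.197, 0.423, 1.63, -0, 1.089, -0.019], TCP at [0.217, 0.586, 0.231] pointing down, gripper open.
Joint ranges: [-3, 3], [-0.9, 2.11], [0.09, 2.58], [-1.31, 4.45], [0.11, 2.69], [-2.54, 2.54]. Speed limits (rad/s): [2.39, 2.39, 3.01, 3.14, 3.14, 3.14].

### API

Orientations are given as a 3x3 rotation matrix whose columns are the frame's x, y, z axes.
In Python, from station import arm, state, imaging, ticket gives the robot as it stands. Calls block until the motion is done:
- arm.move_to(position, orientation): joint-space move of the TCP to a pose.
- arm.servo_line(position, rot=None, feed=0.15): straight line of the TCP; rot=None keeps the orientation; feed is the mean speed in m/s.
- arm.movej(angles): joint-space move.
- arm.gripper_to(opening, strength=None): opening from 0.0 (shut) to 1.0 (fully open); strength is the grip in N (None keeps the last); returns when the fingers have stopped.
- arm.pause(seconds).
- arm.solve_ik(position, orientation): joint angles nearest the present ones, or None.
- state(): the state.
- imaging.capture(name): name is "scene" or "top"; returns (picture, depth): 384x512x3 uint8, red, green, blue; 384x512 float32, m along the optical axis (not along the pixel's ray), 0 where there is no reading.
- imaging.get_calibration(name): a dict with "K" (3x3 intrinsics, pixels), "position" and "rotation" of the camera in the world. Camera axes: x right, y up, looking along -z (the intrinsics and any distortion apply to the point x, -y, -z); pixel columns grow to the right and rows downward; lengths in m; the calibration is good to about 2 mm. A picture is of the moment at which its call begins. get_calibration takes no time and is no camera call.
A pose or a line that the arm cannot do raises arm.Unreachable and nothing moves.
- ticket.hand_in(): hands the job in; it is judged then, once.
The state is a dict: "t": time; "joint_positions": joint angles; "qd": joint speeds; "tau": joint torques, N m; "eef_pos": TCP position; "eef_rot": TCP orientation; "force": force on the tool from outside, world axes, zero at the start; "torque": the same for the moment, N m; "width": opening from 0.0 (shut) to 1.0 (fully open); "grip_force": force on a finger pad.
Only numpy, scipy, OpenCV 4.12 (cv2) and the standard library are available. Lean on these libraries where they do the work, as an engineer would, in place of code of your own. Each camera call takes 0.05 s, during which the arm holds its last target. There are 200 camera calls.

## Working session

There is one attempt and no reset: what is moved stays moved. The work goes in short steps, each a Python script; the robot and the scene stay as the last script left them, time stands still between calls to the robot, and variables do not carry over. Pictures are saved under pics/ and viewed, at most 10 in all, crops included, and the job is handed in when it is done.

```bash
mkdir -p pics; python3 - <<'E'
from station import arm,state,imaging
import cv2,numpy as np
for n in("scene","top"):
    p,d=imaging.capture(n);cv2.imwrite(f"pics/{n}0.png",p[:,:,::-1]);np.savez(f"{n}0.npz",p=p,d=d)
    print(n,imaging.get_calibration(n))
a,b=cv2.imread("pics/scene0.png"),cv2.imread("pics/top0.png")
print(state()["t"],arm.tcp_to_grasp)
E
```

```text
scene {'K': array([[432.2418395 ,   0.        , 260.19644218],
       [  0.        , 432.2418395 , 185.86392927],
       [  0.        ,   0.        ,   1.        ]]), 'position': array([ 0.09549726, -0.44804369,  0.85640449]), 'rotation': array([[ 0.57129801,  0.64852459, -0.5030253 ],
       [-0.8207418 ,  0.45233124, -0.34896898],
       [ 0.0012191 ,  0.61221917,  0.79068717]])}
top {'K': array([[400.77861111,   0.        , 262.99165909],
       [  0.        , 400.77861111, 187.65966587],
       [  0.        ,   0.        ,   1.        ]]), 'position': array([ 0.42551566, -0.14876626,  1.20236887]), 'rotation': array([[-0.01449047,  0.98824964, -0.15216004],
       [-0.99983505, -0.01598733, -0.00861853],
       [-0.01094989,  0.15201006,  0.98831829]])}
0.1 0.0187
```

View pics/scene0.png

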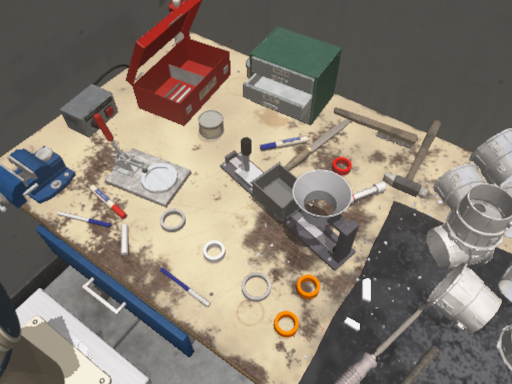

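View pics/top0.png

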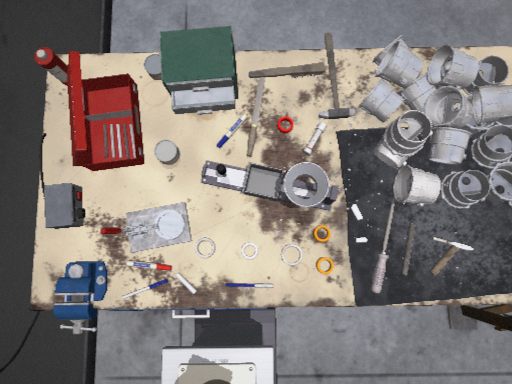

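The scene view shows the knob at about (246,147), the box at (277,190) and the funnel at (322,195). The rings are at (173,219), (214,251) and (257,287), and the middle one looks smallest and thickest. In the top view the knob is at (221,169), the funnel at (306,185) and the rings at (205,247), (250,251) and (291,254).

```bash
cat > h.py <<'E'
from station import arm,state,imaging,ticket
import numpy as np,cv2
def cloud(n,d):
    c=imaging.get_calibration(n);K=c["K"];v,u=np.mgrid[:d.shape[0],:d.shape[1]]
    P=np.stack([(u-K[0,2])/K[0,0]*d,-(v-K[1,2])/K[1,1]*d,-d],-1)
    W=P@c["rotation"].T+c["position"];W[d==0]=np.nan;return W
def ray(n,u,v,z):
    c=imaging.get_calibration(n);K=c["K"]
    r=c["rotation"]@np.array([(u-K[0,2])/K[0,0],-(v-K[1,2])/K[1,1],-1])
    return c["position"]+r*(z-c["position"][2])/r[2]
E
python3 - <<'E'
from h import *
np.set_printoptions(precision=4,suppress=True)
R={"top":dict(knob=(221,169),fun=(306,185),r1=(205,247),r2=(250,251),r3=(291,254)),
"scene":dict(knob=(246,147),fun=(322,195),r1=(173,219),r2=(214,251),r3=(257,287))}
for n in R:
    f=np.load(n+"0.npz");W=cloud(n,f["d"]);p=f["p"];hsv=cv2.cvtColor(p,cv2.COLOR_RGB2HSV)
    for k,(u,v) in R[n].items():
        w=36 if k=="fun" else 19
        s=np.s_[v-w:v+w,u-w:u+w];Q=W[s]
        if k=="fun":m=(abs(Q[...,2]-.162)<.008);zp=.162
        elif k=="knob":m=(abs(Q[...,2]-.13)<.008);zp=.13
        else:m=(Q[...,2]>.006)&(Q[...,2]<.03)&(hsv[s][...,1]<60);zp=.012
        m=m.astype(np.uint8)
        nl,lab,st,_=cv2.connectedComponentsWithStats(m)
        if k!="fun": m=(lab==1+np.argmax(st[1:,4])).astype(np.uint8)
        ys,xs=np.nonzero(m);q=Q[m>0]
        (cx,cy),r=cv2.minEnclosingCircle(np.stack([xs,ys],1).astype(np.int32))
        el=cv2.fitEllipse(cv2.convexHull(np.stack([xs,ys],1).astype(np.int32))) if len(xs)>5 else None
        print(n,k,len(xs),"z med/p95",np.median(q[:,2]),np.percentile(q[:,2],95),"mid",(q[:,:2].min(0)+q[:,:2].max(0))/2,"size",np.ptp(q[:,:2],axis=0),"ray",ray(n,el[0][0]+u-w,el[0][1]+v-w,zp)[:2])
E
```

```text
top knob 63 z med/p95 0.12846018112641344 0.13194520891728462 mid [ 0.6477 -0.0223] size [0.0226 0.0223] ray [ 0.6474 -0.0225]
top fun 358 z med/p95 0.15910307827966552 0.1640889325394844 mid [ 0.5946 -0.2519] size [0.1181 0.119 ] ray [ 0.5941 -0.2517]
top r1 142 z med/p95 0.01358434363591643 0.017259269620317375 mid [0.4336 0.0362] size [0.0554 0.0563] ray [0.4341 0.0375]
top r2 115 z med/p95 0.017529041898512787 0.02137520318785615 mid [ 0.4259 -0.0949] size [0.0495 0.0467] ray [ 0.4247 -0.0945]
top r3 128 z med/p95 0.009644187070975807 0.013382572991645287 mid [ 0.411  -0.2177] size [0.0582 0.0592] ray [ 0.4105 -0.2177]
scene knob 83 z med/p95 0.12881788655873838 0.13163536929181383 mid [ 0.6494 -0.0225] size [0.0259 0.0265] ray [ 0.646  -0.0256]
scene fun 533 z med/p95 0.1599609482726344 0.16351136605713743 mid [ 0.596  -0.2523] size [0.1205 0.1174] ray [ 0.5945 -0.2534]
scene r1 267 z med/p95 0.013930950072193249 0.016589668380855283 mid [0.4357 0.0366] size [0.0586 0.0583] ray [0.4353 0.036 ]
scene r2 261 z med/p95 0.01765326186219973 0.020921302092479444 mid [ 0.4256 -0.0951] size [0.049  0.0484] ray [ 0.4256 -0.0949]
scene r3 275 z med/p95 0.01019595056288003 0.012928049059562808 mid [ 0.4123 -0.2189] size [0.061  0.0618] ray [ 0.4107 -0.2197]
```

```bash
cat >> h.py <<'E'
knob=np.array([.648,-.0226]);fun=np.array([.595,-.252]);ring=np.array([.4255,-.095])
d=(fun-knob)/np.linalg.norm(fun-knob)
def rot(yx,yy):
    y=np.array([yx,yy,0]);y/=np.linalg.norm(y);z=np.array([0,0,-1.]);best=None
    return [np.column_stack([np.cross(s*y,z),s*y,z]) for s in(1,-1)]
def best(p,Rs):
    c=[(abs(q[5]),i) for i,R in enumerate(Rs) if (q:=arm.solve_ik(p,R)) is not None]
    return Rs[min(c)[1]]
E
python3 - <<'E'
from h import *
np.set_printoptions(precision=4,suppress=True)
Rs=rot(-d[1],d[0]);R=best([*knob,.2],Rs)
arm.move_to([.45,.1,.25],best([.45,.1,.25],Rs))
arm.move_to([*knob,.2],R)
arm.servo_line([*knob,.091],feed=.1)
arm.gripper_to(0,25)
s=state();print(s["t"],s["eef_pos"],s["joint_positions"],s["width"],s["grip_force"],s["force"])
p,dd=imaging.capture("scene");cv2.imwrite("pics/g1.png",cv2.resize(p[80:280,150:400,::-1],None,fx=2.4,fy=2.4))
E
```

```text
4.8083 [ 0.6493 -0.0228  0.0915] [-0.0534  0.6298  1.6513 -0.0001  0.8577  0.1739] 0.2922925954673503 27.31494111707434 [ 4.3086 -0.5851 -0.4304]
```

View pics/g1.png

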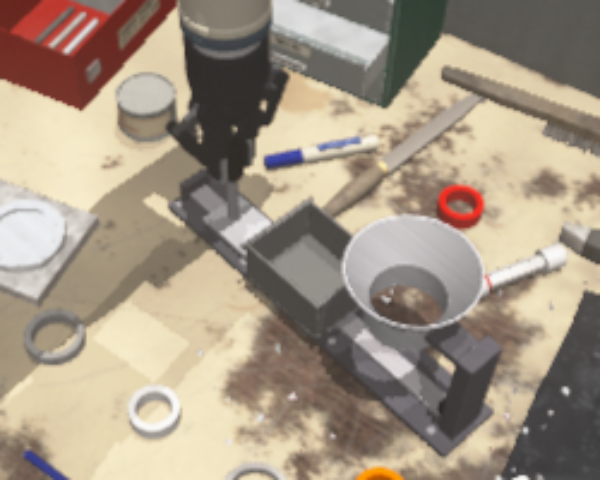

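The crop shows the gripper closed on the knob post at about (230,190), and the width of roughly 25 mm matches the knob. Next I slide the box, watching the force along the rail.

```bash
python3 - <<'E'
from h import *
np.set_printoptions(precision=4,suppress=True)
s=state();p0=s["eef_pos"].copy() if hasattr(s["eef_pos"],"copy") else np.array(s["eef_pos"])
D=np.array([*d,0]);p0=np.array([*knob,.091])
f0=np.array(s["force"])@D
L=.105
arm.servo_line(p0+D*L,feed=.07)
while True:
    s=state();f=np.array(s["force"])@D
    print(round(s["t"],2),round(L,4),round((np.array(s["eef_pos"])-p0)@D,4),round(f-f0,2),s["force"])
    if f-f0<-9 or L>.13:break
    L+=.0025;arm.servo_line(p0+D*L,feed=.02)
p,dd=imaging.capture("scene");cv2.imwrite("pics/g2.png",cv2.resize(p[80:280,150:400,::-1],None,fx=2.4,fy=2.4))
E
```

```text
6.51 0.105 0.1054 0.89 [ 4.6367 -1.5923  3.1049]
6.78 0.1075 0.1077 0.2 [ 5.2493 -1.0224  3.7058]
7.06 0.11 0.1102 1.39 [ 4.5721 -2.0865  2.4925]
7.33 0.1125 0.1127 -0.15 [ 5.3694 -0.6909  2.2396]
7.61 0.115 0.1152 -0.76 [4.7768 0.0747 2.5099]
7.88 0.1175 0.1164 -6.46 [5.9358 5.656  3.2314]
8.16 0.12 0.1166 -16.32 [ 9.3909 14.9752  3.1621]
```

View pics/g2.png

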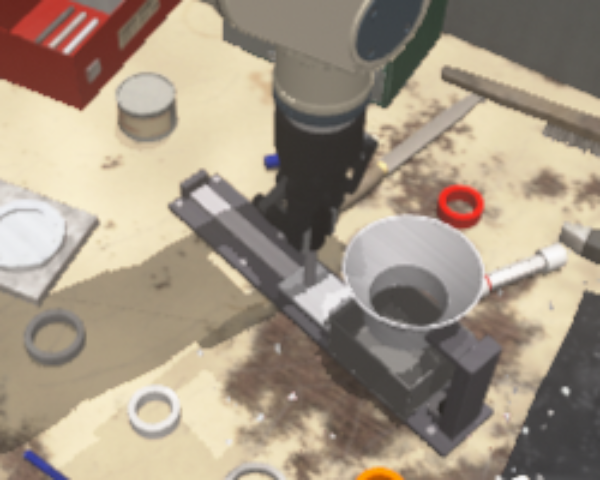

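The hard stop came at 116 mm, against 115.5 mm predicted, and the box is now under the funnel. I'll release the knob and take the ring.

```bash
python3 - <<'E'
from h import *
np.set_printoptions(precision=4,suppress=True)
D=np.array([*d,0]);p0=np.array([*knob,.091])
arm.servo_line(p0+D*.1162,feed=.03)
arm.gripper_to(1.0)
p=p0+D*.1162
arm.servo_line([p[0],p[1],.24],feed=.15)
Rs=rot(-d[1],d[0]);R=best([*ring,.1],Rs)
arm.move_to([*ring,.12],R)
pp,dd=imaging.capture("top");W=cloud("top",dd);q=W[120:215,180:350].reshape(-1,3);q=q[abs(q[:,2]-.13)<.006]
np.savez("t2.npz",p=pp,d=dd)
k=q[np.hypot(*(q[:,:2]-(fun-.12*d)).T)<.02];print("knob now",(k[:,:2].min(0)+k[:,:2].max(0))/2,"dist",(fun-(k[:,:2].min(0)+k[:,:2].max(0))/2)@d)
arm.servo_line([*ring,.003],feed=.08)
arm.gripper_to(0,40)
s=state();print(s["t"],s["width"]*85,s["grip_force"],s["eef_pos"],s["force"])
arm.servo_line([*ring,.24],feed=.15)
s=state();print(s["t"],s["width"]*85,s["grip_force"])
p,dd=imaging.capture("scene");cv2.imwrite("pics/g3.png",cv2.resize(p[60:310,150:410,::-1],None,fx=2.3,fy=2.3))
E
```

```text
knob now [ 0.622  -0.1344] dist 0.12063713285602154
13.2917 45.375805830653235 39.596121869053604 [ 0.4257 -0.095   0.0036] [-1.2386  0.4446  8.4953]
15.025 45.739890219825746 40.88453778969779
```

View pics/g3.png

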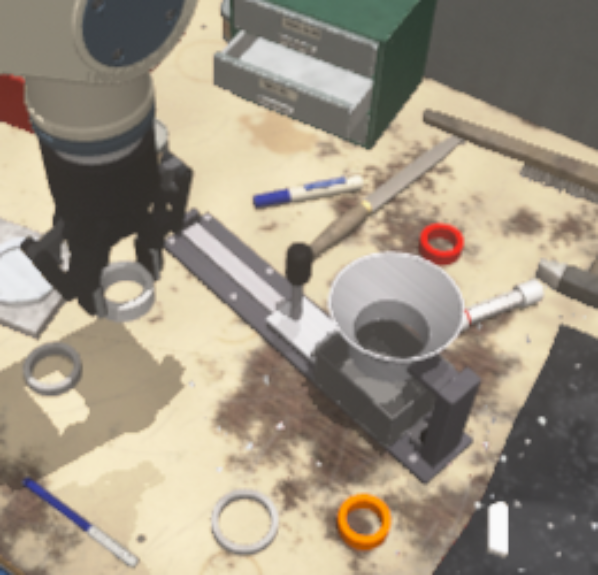

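The ring is held level in the fingers at about (125,290), and the knob stands 120.6 mm from the funnel axis, so the box is home. Next is the drop.

```bash
python3 - <<'E'
from h import *
Rs=rot(-d[1],d[0]);R=best([*fun,.24],Rs)
arm.move_to([*fun,.24],R)
arm.servo_line([*fun,.153],feed=.1)
arm.pause(.3)
s=state();print(s["t"],s["width"]*85,s["eef_pos"],s["force"])
arm.gripper_to(.77)
arm.pause(.3)
arm.servo_line([*fun,.26],feed=.15)
arm.move_to([.45,.1,.3],best([.45,.1,.3],Rs))
print(state()["t"])
a,da=imaging.capture("scene");b,db=imaging.capture("top")
W=cloud("top",db);q=W[120:215,180:350].reshape(-1,3);q=q[abs(q[:,2]-.13)<.006]
k=q[np.hypot(*(q[:,:2]-(fun-.12*d)).T)<.02];print("dist",(fun-(k[:,:2].min(0)+k[:,:2].max(0))/2)@d)
A=cv2.resize(a[130:280,250:400,::-1],(400,400));B=cv2.resize(b[140:230,250:340,::-1],(400,400))
cv2.imwrite("pics/g4.png",np.hstack([A,B]))
E
```

```text
17.3083 45.524364193143604 [ 0.59521394 -0.2521388   0.15348404] [ 0.48856097 -0.66141579 -0.43541578]
20.2333
dist 0.12041919982216182
```

View pics/g4.png

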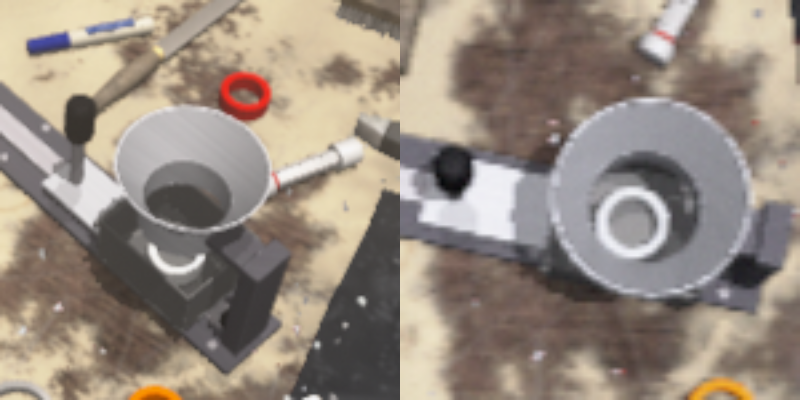

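The right view shows the ring inside the throat outline at (632,222). The left view shows an arc below the throat at (175,260), so I'm checking the ring's height before handing in.

```bash
python3 - <<'E'
from h import *
np.set_printoptions(precision=3,suppress=True)
a,da=imaging.capture("scene");b,db=imaging.capture("top")
for n,p,dd,(u,v),w in(("scene",a,da,(316,227),14),("top",b,db,(302,190),11)):
    s=np.s_[v-w:v+w,u-w:u+w];Q=cloud(n,dd)[s];m=(p[s].min(-1)>170)&(Q[...,2]<.1)
    q=Q[m];print(n,len(q),"min",q.min(0),"max",q.max(0),"med",np.median(q,0),"z pct",np.percentile(q[:,2],[5,25,75,95]))
    if n=="top":
        X=np.c_[q[:,:2],np.ones(len(q))];c,*_=np.linalg.lstsq(X,q[:,2],rcond=None);print("slope",c[:2])
c=fun;print("centre offset along d, across",d)
cv2.imwrite("pics/g5.png",np.hstack([cv2.resize(a[200:250,285:345,::-1],(600,500),interpolation=cv2.INTER_CUBIC)]))
E
```

```text
scene 82 min [ 0.573 -0.274  0.038] max [ 0.606 -0.23   0.046] med [ 0.583 -0.257  0.042] z pct [0.039 0.041 0.043 0.045]
top 112 min [ 0.574 -0.279  0.019] max [ 0.62  -0.229  0.047] med [ 0.595 -0.249  0.041] z pct [0.023 0.039 0.043 0.045]
slope [ 0.033 -0.006]
centre offset along d, across [-0.225 -0.974]
```

View pics/g5.png

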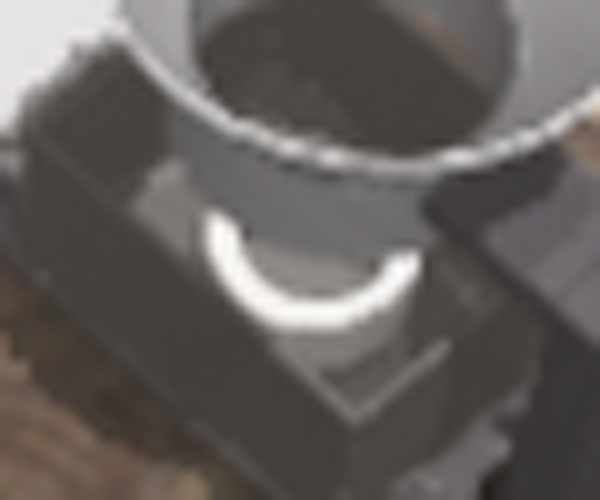

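The ring's top face is level at z = 0.042, which is the 24 mm floor plus its 18 mm thickness. So it lies flat inside the box, and the box is home.

```bash
python3 -c "
from station import ticket,state
print(state()['t'],ticket.hand_in())"
```

```text
the job is handed in; nothing more can be done
20.4333 None
```

The box is fully home against its end stop, and the small ring was dropped through the funnel afterwards and lies flat on the box floor; I handed the job in at 20.4 s.

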